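# Heft the sugar tins and hold up the full one

### The job

The sugar jar wants refilling and only one of the three identical closed sugar tins is full, so heft them to find the heaviest. Stand the two lighter tins upright on the yellow tray for topping up, set down and not dropped, and finish while still holding the full tin: upright in the gripper, still, its underside 10 cm or more above the worktop and resting on nothing. Keep all the tins upright throughout and leave the jar, mug and spoon rest where they are.

Things in the scene. Friction and masses are not known exactly. Their poses are not given: they have to be found in the camera images.
- tin_a_mid (a point): Centre (on the axis, 45 mm above the underside; z = axis, up) of one of three identical-looking closed round sugar tins, pale blue, navy lid that stays on; 66 mm diameter, 90 mm tall, loose on the worktop, centres 95 mm or more apart. Hidden weight 0.09 to 0.39 kg; the full tin weighs at least 0.11 kg more than either other. Names say nothing of it. Grip the upper half: the lid must clear the gripper's body.
- tin_b_mid (a point): Centre (on the axis, 45 mm above the underside; z = axis, up) of one of three identical-looking closed round sugar tins, pale blue, navy lid that stays on; 66 mm diameter, 90 mm tall, loose on the worktop, centres 95 mm or more apart. Hidden weight 0.09 to 0.39 kg; the full tin weighs at least 0.11 kg more than either other. Names say nothing of it. Grip the upper half: the lid must clear the gripper's body.
- tin_c_mid (a point): Centre (on the axis, 45 mm above the underside; z = axis, up) of one of three identical-looking closed round sugar tins, pale blue, navy lid that stays on; 66 mm diameter, 90 mm tall, loose on the worktop, centres 95 mm or more apart. Hidden weight 0.09 to 0.39 kg; the full tin weighs at least 0.11 kg more than either other. Names say nothing of it. Grip the upper half: the lid must clear the gripper's body.
- tray: Yellow melamine tray loose on the worktop (0.6 kg), outside 220 mm (its x) by 320 mm (its y), small carrying loops at the short ends (to y = +-178 mm). Flat floor 208 x 308 mm, 5 mm above the worktop; rim 6 mm thick, top 18 mm above the worktop. Origin at the centre of its underside, z up. Room for three tins in a row along y (e.g. at -95, 0, 95 mm).
- jar: Bystander: empty glass sugar jar with a wire clip latch and hinged glass lid, shut; 96 mm diameter, 150 mm tall. Origin at the centre of its underside.
- mug: Bystander: green enamel mug, 84 mm diameter, 85 mm tall, handle towards its +y. Origin at the centre of its underside.
- spoon_rest: Bystander: bamboo spoon rest 95 mm (its x) by 200 mm (its y), 15 mm high, a wooden spoon lying in it whose handle sticks out to y = -175 mm, 22 mm high. Origin at the centre of its underside.
There are look-alikes about, which are no part of the job. Leave any purple look-alike of the part that bears tin_c_mid alone.

How it is judged:
By the outcome, as a careful person would: the job done as asked, in the order asked, and still so for the second after the job is handed in, while the arm keeps its last pose, push and grip.
It also fails if it takes over 72 s, if anything falls off the work surface, if the arm or the gripper's body presses on something with over 40 N, if the wrist force passes 120 N, or if a joint passes its speed limit or range.

### The arm

A 7-joint arm with a two-finger parallel gripper is mounted at the origin on the work surface. World frame = base frame: x ahead of the robot, y to its left, z up, the work surface at z = 0. Lengths are in m, angles in rad, forces in N, time in s.
With the tool pointing down it reaches from about 0.425 to 0.825 m from the base axis. Payload 3.6 kg.
Tool frame: the origin (TCP) lies at the very end of the fingers, on their centre line; the grasp point (between the pads) lies 19 mm behind it (arm.hold_point_z is the z of the grasp point in the tool frame, in m); z points along the fingers, y is the line along which they close (so a half turn about z gives the same grasp; the last joint's range is limited). The gripper opens to 85 mm and grips with 20 to 120 N. Pads are 22 mm wide; open, the fingers measure 114 mm over their backs; the gripper's body (76 mm by 85 mm) begins 54 mm behind the grasp point. The pads swing forward as they close: fully open they stand 13 mm farther back than shut.
Start: joints at [1.317, 0.615, -0.013, 1.423, 0.008, 1.103, -0.04], TCP at [0.147, -0.633, 0.231] pointing down, gripper open.
Joint ranges: [-3.12, 3.12], [-0.3, 2.06], [-1.34, 1.32], [0.26, 2.42], [-1.36, 4.5], [0.01, 1.98], [-2.84, 2.84]. Speed limits (rad/s): [2.79, 2.79, 3.14, 3.14, 3.14, 3.14, 3.14].

### API

Orientations are given as a rotation vector (axis times angle).
In Python, from rig import readout, capture, camera_params, job, boxes_of, arm gives the robot as it stands.
- The arm moves only by the tool servo_tool, never from a script. Its argument "targets" is a list of rows, each an object with "slide": the shift along the tool's x, y, z in units of 250 mm (1.0 is 250 mm), a list of three; "rot": the turn, a rotation vector about the tool's x, y, z in units of 30 degrees (1.0 is 30 degrees), a list of three; "fingers": the gripper command: -1 is shut, 1 is fully open, values between are in proportion. In form: [{"slide": [tx, ty, tz], "rot": [wx, wy, wz], "fingers": fingers}, ...]. A call has exactly 5 rows; each row is the pose to reach, as a shift and turn from the pose commanded when the call began, along the tool's axes at that moment; what a row does not reach only later rows make up. A row lasts 1/12 s, in which the tool goes at most 41.7 mm and 7.16 degrees, less where a joint would pass 70% of its speed; a pose out of reach is approached as far as the arm can. A call with a number of a shift or a turn outside -1 to 1 is refused whole. A call with a gripper value outside its range is refused whole. The fingers move at their own pace and stop on an object; "newtons" is the grip in N (left out, the last holds). Time passes only in rows, so rows that repeat a pose let the fingers close, or fill a call up. It gives the time, the measured TCP pose, the force, the opening and the grip force at its end, in the units of the state.
- readout.sense(): the state, without advancing time (a new reading comes with each control period).
- capture(name): name is "scene" or "top" or "wrist"; returns the picture (480x640x3 uint8, red, green, blue); there is no depth.
- camera_params(name): a dict with "fovy" (degrees; the focal length in pixels is half the picture's height over the tangent of half this angle, whatever the lens; pixels are square), "cx", "cy" (the principal point, pixels), "dist_coeffs" ([k1, k2, p1, p2, k3] as OpenCV has them; the pictures are not rectified), "R" (3x3) and "t" (3): a world point X has camera coordinates R X + t. Camera axes: x right, y down, z forward; pixel columns grow to the right and rows downward; lengths in m; the calibration is good to about 2 mm. A picture is of the moment at which its call begins: read the wrist's pose just before it. camera_params takes no time and is no camera call; for the wrist camera it gives the pose at the moment of the call.
- job.hand_in(): hands the job in; it is judged then, once.
Trained networks look in the newest picture that a camera, given by its name, has taken for a name from the list of things; names that differ only in an ending like _2 or _b are one class to them, and where a whole thing is asked for, a point or a joint stands for the part that bears it (a point fixed in the world has none). Each returns a list of dicts, best first, with "score" (0 to 1); they miss things now and then, are a little off and sometimes report something else, mostly with a low value. They report only what shows in the picture. A call takes as long as a camera call. They do not tell look-alikes from the thing itself.
- boxes_of(thing, camera): "point" ([column, row] in pixels, amid what is visible of it).
The state is a dict: "time": time; "q": joint angles; "dq": joint speeds; "effort": joint torques, N m; "tcp_pos": TCP position; "tool_rot": TCP orientation; "force": force on the tool from outside, world axes, zero at the start; "wrist_torque": the same for the moment, N m; "opening": finger opening in m; "grip_force": force on a finger pad.
Only numpy, scipy, OpenCV 4.12 (cv2) and the standard library are available. Lean on these libraries where they do the work, as an engineer would, in place of code of your own. Each camera call takes 0.05 s, during which the arm holds its last target. There are 200 camera calls.

## Working session

There is one attempt and no reset: what is moved stays moved. The work goes in short steps, Python scripts to look and compute and a tool call to move; the robot and the scene stay as the last step left them, time stands still between calls to the robot, and variables do not carry over. Pictures are saved under pics/ and viewed, at most 10 in all, crops included, and the job is handed in when it is done.

Besides the shell and the picture viewer there is one more tool, called after "Call:" as name(argument=value, ...) on one line, values as JSON. servo_tool: Moves the arm, as the interface text tells. Shifts and turns lie within -1 to 1; 1 stands for 250 mm of shift or 30 degrees of turn. Its arguments: {"type":"object","properties":{"targets":{"type":"array"},"newtons":{"type":"number"}},"required":["targets"]}

```bash
mkdir -p pics; cat > h.py <<'E'
import numpy as np, cv2
from rig import readout, capture, camera_params, job, boxes_of, arm
from scipy.spatial.transform import Rotation as Ro
def K(p):
    f=240/np.tan(np.radians(p['fovy'])/2)
    return np.array([[f,0,p['cx']],[0,f,p['cy']],[0,0,1]])
def ray(px,p,z):
    u=cv2.undistortPoints(np.array([[px]],float),K(p),np.array(p['dist_coeffs'],float))[0,0]
    R=np.array(p['R']);t=np.array(p['t'])
    c=-R.T@t; d=R.T@np.array([u[0],u[1],1])
    return c+d*(z-c[2])/d[2]
def proj(X,p):
    r,_=cv2.Rodrigues(np.array(p['R'],float))
    return cv2.projectPoints(np.array(X,float).reshape(-1,1,3),r,np.array(p['t'],float),K(p),np.array(p['dist_coeffs'],float))[0].reshape(-1,2)
def save(n,im): cv2.imwrite('pics/'+n+'.png',im[...,::-1])
E
python3 - <<'E'
from h import *
s=readout.sense(); print(s['tcp_pos'],s['tool_rot'],s['force'],s['opening'],arm.hold_point_z)
print(Ro.from_rotvec(s['tool_rot']).as_matrix().round(3))
for c in ['top','scene']:
    im=capture(c); save(c+'1',im); p=camera_params(c)
    for th,z in [('tin_a_mid',.045),('tray',.005),('jar',.075),('mug',.042),('spoon_rest',.015)]:
        for b in boxes_of(th,c): print(c,th,np.round(b['point']),round(b['score'],2),ray(b['point'],p,z).round(3))
E
```

```text
[ 0.1466619  -0.63244445  0.23011573] [-3.11863866e+00 -3.56954933e-01  4.71910903e-04] [ 1.33163749  0.16823718 -0.2394776 ] 0.0857080950629135 -0.0187
[[ 0.974  0.226 -0.001]
 [ 0.226 -0.974  0.003]
 [-0.    -0.003 -1.   ]]
top tin_a_mid [233. 264.] 0.68 [0.501 0.23  0.045]
top tray [400. 238.] 0.95 [ 0.566 -0.211  0.005]
top jar [522. 262.] 0.91 [ 0.498 -0.504  0.075]
top jar [118. 252.] 0.37 [0.533 0.515 0.075]
top mug [278. 152.] 0.87 [0.794 0.112 0.042]
top spoon_rest [120. 253.] 0.82 [0.533 0.535 0.015]
scene tin_a_mid [347. 180.] 0.87 [0.488 0.225 0.045]
scene tin_a_mid [268. 286.] 0.3 [ 0.586 -0.218  0.045]
scene tray [267. 288.] 0.83 [ 0.568 -0.211  0.005]
scene jar [159. 331.] 0.73 [ 0.491 -0.504  0.075]
scene mug [404. 253.] 0.89 [0.793 0.121 0.042]
scene spoon_rest [414. 146.] 0.71 [0.539 0.534 0.015]
```

View pics/top1.png

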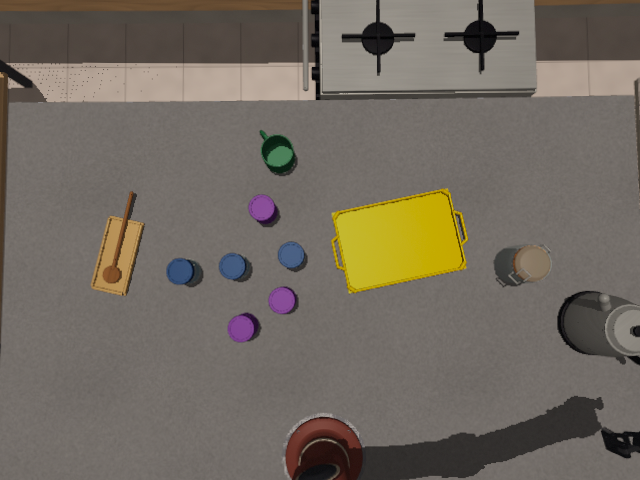

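View pics/scene1.png

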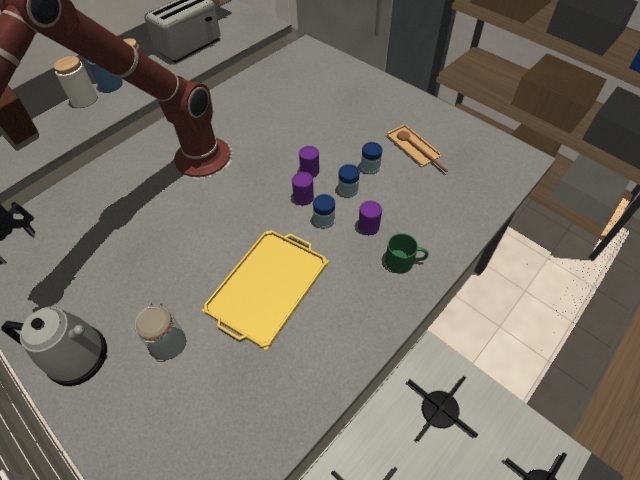

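The pictures show three navy-lidded tins (top view: 181,271; 233,266; 292,255), three purple look-alikes, the yellow tray around (400,240) and a kettle near (600,325). I'll use colour masks to get precise poses.

```bash
python3 - <<'E'
from h import *
s=readout.sense(); print(s['time'])
def blobs(c,lo,hi,z,amin=150):
    im=cv2.imread('pics/%s1.png'%c); hsv=cv2.cvtColor(im,cv2.COLOR_BGR2HSV)
    m=cv2.inRange(hsv,lo,hi); n,l,st,ce=cv2.connectedComponentsWithStats(m)
    p=camera_params(c)
    for i in range(1,n):
        if st[i,4]>amin: print(c,ce[i].round(1),st[i,4],ray(ce[i],p,z).round(4))
    return m,p
for c in ['top','scene']:
    print('navy');blobs(c,(100,120,40),(120,255,255),.082)
    print('purple');blobs(c,(130,100,40),(160,255,255),.07)
    m,p=blobs(c,(22,150,80),(35,255,255),.012,2000)
    if c=='top':
        m=cv2.morphologyEx(m,cv2.MORPH_OPEN,np.ones((15,15)))
        r=cv2.minAreaRect(cv2.findContours(m,0,1)[0][0]);print(r)
        b=np.array([ray(q,p,.016) for q in cv2.boxPoints(r)]);print(b.round(3),b.mean(0))
p=camera_params('top')
print('kettle',ray((603,325),p,.0),ray((630,330),p,.2),'cam',-np.array(p['R']).T@p['t'])
E
```

```text
0.6
navy
top [231.8 267.3] 334 [0.4909 0.2251 0.082 ]
top [179.6 271. ] 532 [0.483  0.3559 0.082 ]
purple
top [262.6 208.9] 623 [0.6397 0.149  0.07  ]
top [282.  299.9] 580 [0.4078 0.1002 0.07  ]
top [242.5 327.2] 666 [0.3406 0.1998 0.07  ]
top [398.7 240.2] 10226 [ 0.56   -0.2065  0.012 ]
((398.3804626464844, 240.27560424804688), (83.25289916992188, 121.45704650878906), 77.90524291992188)
[[ 0.636 -0.025  0.016]
 [ 0.701 -0.343  0.016]
 [ 0.484 -0.382  0.016]
 [ 0.42  -0.069  0.016]] [ 0.56017383 -0.20474562  0.016     ]
navy
scene [372.2 150.1] 242 [0.4838 0.3571 0.082 ]
scene [349.2 173. ] 280 [0.4955 0.2255 0.082 ]
scene [324.1 203.9] 324 [0.5228 0.0776 0.082 ]
purple
scene [305.7 175.2] 1093 [0.3912 0.1341 0.07  ]
scene [369.5 217.4] 641 [0.6508 0.1366 0.07  ]
scene [265.2 288.7] 6851 [ 0.5691 -0.2191  0.012 ]
kettle [ 0.33234434 -0.73832407  0.        ] [ 0.34236129 -0.68330184  0.2       ] cam [4.70877192e-01 7.77939273e-04 1.30600239e+00]
```

Call:
servo_tool(targets=[{"slide": [0, 0, -0.5], "rot": [0, 0, 0.436], "fingers": 1}, {"slide": [0, 0, -0.5], "rot": [0, 0, 0.436], "fingers": 1}, {"slide": [0, 0, -0.5], "rot": [0, 0, 0.436], "fingers": 1}, {"slide": [0, 0, -0.5], "rot": [0, 0, 0.436], "fingers": 1}, {"slide": [0, 0, -0.5], "rot": [0, 0, 0.436], "fingers": 1}])

```text
time: 1.02
tcp_pos: [0.1471, -0.6345, 0.3601]
tool_rot: [3.134, -0.0, 0.003]
force: [-0.2, -0.2, -0.1]
opening: 0.0853
grip_force: 0.0
```

Call:
servo_tool(targets=[{"slide": [0.56, -0.6, 0], "rot": [0, 0, 0], "fingers": 1}, {"slide": [0.56, -0.6, 0], "rot": [0, 0, 0], "fingers": 1}, {"slide": [0.56, -0.6, 0], "rot": [0, 0, 0], "fingers": 1}, {"slide": [0.56, -0.6, 0], "rot": [0, 0, 0], "fingers": 1}, {"slide": [0.56, -0.6, 0], "rot": [0, 0, 0], "fingers": 1}])

```text
time: 1.43
tcp_pos: [0.2881, -0.4804, 0.3548]
tool_rot: [-3.138, -0.001, 0.002]
force: [0.4, -0.7, -0.6]
opening: 0.0854
grip_force: 0.0
```

Call:
servo_tool(targets=[{"slide": [0.56, -0.6, 0], "rot": [0, 0, 0], "fingers": 1}, {"slide": [0.56, -0.6, 0], "rot": [0, 0, 0], "fingers": 1}, {"slide": [0.56, -0.6, 0], "rot": [0, 0, 0], "fingers": 1}, {"slide": [0.56, -0.6, 0], "rot": [0, 0, 0], "fingers": 1}, {"slide": [0.56, -0.6, 0], "rot": [0, 0, 0], "fingers": 1}])

```text
time: 1.85
tcp_pos: [0.4278, -0.3305, 0.355]
tool_rot: [-3.139, -0.002, 0.003]
force: [-0.0, -0.1, 0.7]
opening: 0.0856
grip_force: 0.0
```

Call:
servo_tool(targets=[{"slide": [0.2, -0.8, 0], "rot": [0, 0, 0], "fingers": 1}, {"slide": [0.2, -0.8, 0], "rot": [0, 0, 0], "fingers": 1}, {"slide": [0.2, -0.8, 0], "rot": [0, 0, 0], "fingers": 1}, {"slide": [0.2, -0.8, 0], "rot": [0, 0, 0], "fingers": 1}, {"slide": [0.2, -0.8, 0], "rot": [0, 0, 0], "fingers": 1}])

```text
time: 2.27
tcp_pos: [0.4764, -0.1306, 0.355]
tool_rot: [-3.141, -0.001, 0.004]
force: [0.9, 0.0, -0.7]
opening: 0.0856
grip_force: 0.0
```

Call:
servo_tool(targets=[{"slide": [0.17, -0.8, 0], "rot": [0, 0, 0], "fingers": 1}, {"slide": [0.17, -0.8, 0], "rot": [0, 0, 0], "fingers": 1}, {"slide": [0.17, -0.8, 0], "rot": [0, 0, 0], "fingers": 1}, {"slide": [0.17, -0.8, 0], "rot": [0, 0, 0], "fingers": 1}, {"slide": [0.17, -0.8, 0], "rot": [0, 0, 0], "fingers": 1}])

```text
time: 2.68
tcp_pos: [0.5188, 0.0694, 0.355]
tool_rot: [-3.141, -0.002, 0.004]
force: [0.3, 0.1, 0.2]
opening: 0.085
grip_force: 0.0
```

Call:
servo_tool(targets=[{"slide": [0, 0, 0.5], "rot": [0, 0, 0], "fingers": 1}, {"slide": [0, 0, 0.5], "rot": [0, 0, 0], "fingers": 1}, {"slide": [0, 0, 0.5], "rot": [0, 0, 0], "fingers": 1}, {"slide": [0, 0, 0.5], "rot": [0, 0, 0], "fingers": 1}, {"slide": [0, 0, 0.5], "rot": [0, 0, 0], "fingers": 1}])

```text
time: 3.1
tcp_pos: [0.5178, 0.0663, 0.2293]
tool_rot: [3.141, -0.0, -0.011]
force: [0.1, 1.2, 0.8]
opening: 0.0855
grip_force: 0.0
```

```bash
cat > w.py <<'E'
from h import *
import sys
s=readout.sense(); p=camera_params('wrist'); im=capture('wrist'); save(sys.argv[1],im)
print(s['time'],s['tcp_pos'].round(4) if hasattr(s['tcp_pos'],'round') else s['tcp_pos'],s['tool_rot'],s['force'],s['opening'],s['grip_force'])
for b in boxes_of('tin_a_mid','wrist'): print(np.round(b['point']),round(b['score'],2),ray(b['point'],p,.045).round(4),ray(b['point'],p,.08).round(4))
for n,X in [('C',(.523,.079)),('B',(.494,.226)),('A',(.485,.357))]: print(n,proj([(*X,.09)],p).round())
hsv=cv2.cvtColor(im,cv2.COLOR_RGB2HSV); m=cv2.inRange(hsv,(100,100,30),(125,255,255))
m=cv2.morphologyEx(m,cv2.MORPH_OPEN,np.ones((7,7)))
for c in cv2.findContours(m,0,2)[0]:
    if cv2.contourArea(c)>800:
        (u,v),r=cv2.minEnclosingCircle(c); print('lid',round(u),round(v),round(r),cv2.contourArea(c),ray((u,v),p,.09).round(4))
E
python3 w.py w1
```

```text
3.1 [0.5178 0.0663 0.2293] [ 3.14071716e+00 -2.49708318e-04 -1.06564754e-02] [0.08177258 1.16425697 0.75767875] 0.08552078679126264 0.0
[162. 240.] 0.59 [0.4917 0.2318 0.045 ] [0.5033 0.2141 0.08  ]
[528. 168.] 0.18 [ 0.5648 -0.1351  0.045 ] [ 0.5685 -0.1136  0.08  ]
C [[307. 222.]]
B [[146. 253.]]
A [[  7. 262.]]
lid 22 258 38 3259.5 [0.4895 0.3416 0.09  ]
lid 150 249 38 3777.5 [0.4978 0.2222 0.09  ]
lid 310 220 37 3986.0 [0.5246 0.0766 0.09  ]
```

View pics/w1.png

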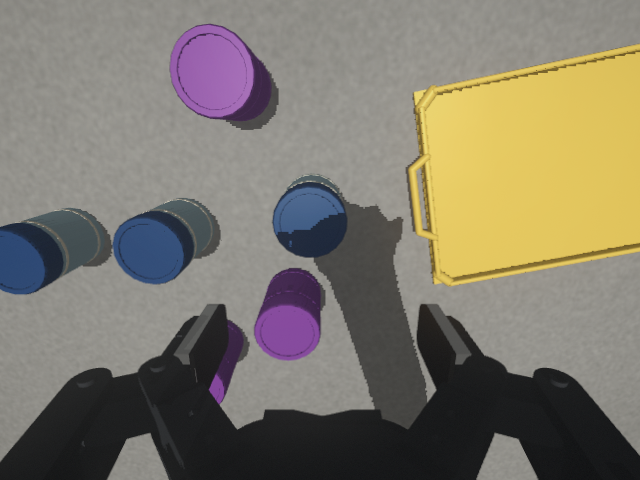

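The wrist view shows C's lid at (310,220), B's at (150,249), A's at the left edge, and the purple tins clear of the finger path. Next I'll grip and heft C.

Call:
servo_tool(targets=[{"slide": [0.02, -0.04, 0.1], "rot": [0, 0, 0], "fingers": 1}, {"slide": [0.02, -0.04, 0.26], "rot": [0, 0, 0], "fingers": 1}, {"slide": [0.02, -0.04, 0.42], "rot": [0, 0, 0], "fingers": 1}, {"slide": [0.02, -0.04, 0.58], "rot": [0, 0, 0], "fingers": 1}, {"slide": [0.02, -0.04, 0.74], "rot": [0, 0, 0], "fingers": 1}])

```text
time: 3.62
tcp_pos: [0.5283, 0.0771, 0.048]
tool_rot: [-3.14, 0.002, -0.013]
force: [0.2, 1.9, -0.7]
opening: 0.0855
grip_force: 0.0
```

Call:
servo_tool(targets=[{"slide": [0, 0, 0], "rot": [0, 0, 0], "fingers": 1}, {"slide": [0, 0, 0], "rot": [0, 0, 0], "fingers": -1}, {"slide": [0, 0, 0], "rot": [0, 0, 0], "fingers": -1}, {"slide": [0, 0, 0], "rot": [0, 0, 0], "fingers": -1}, {"slide": [0, 0, 0], "rot": [0, 0, 0], "fingers": -1}], newtons=40)

```text
time: 4.03
tcp_pos: [0.5269, 0.077, 0.0496]
tool_rot: [-3.14, 0.001, -0.01]
force: [0.8, 1.1, 6.8]
opening: 0.065
grip_force: 45.5
```

Call:
servo_tool(targets=[{"slide": [0, 0, 0], "rot": [0, 0, 0], "fingers": -1}, {"slide": [0, 0, 0], "rot": [0, 0, 0], "fingers": -1}, {"slide": [0, 0, 0], "rot": [0, 0, 0], "fingers": -1}, {"slide": [0, 0, 0], "rot": [0, 0, 0], "fingers": -1}, {"slide": [0, 0, 0], "rot": [0, 0, 0], "fingers": -1}])

```text
time: 4.45
tcp_pos: [0.5269, 0.077, 0.0496]
tool_rot: [-3.141, 0.001, -0.01]
force: [-0.6, -0.3, 9.2]
opening: 0.0652
grip_force: 45.5
```

Call:
servo_tool(targets=[{"slide": [0, 0, -0.06], "rot": [0, 0, 0], "fingers": -1}, {"slide": [0, 0, -0.12], "rot": [0, 0, 0], "fingers": -1}, {"slide": [0, 0, -0.18], "rot": [0, 0, 0], "fingers": -1}, {"slide": [0, 0, -0.24], "rot": [0, 0, 0], "fingers": -1}, {"slide": [0, 0, -0.24], "rot": [0, 0, 0], "fingers": -1}])

```text
time: 4.87
tcp_pos: [0.527, 0.077, 0.1102]
tool_rot: [-3.14, 0.001, -0.012]
force: [0.3, 0.3, -1.4]
opening: 0.0651
grip_force: 45.1
```

```bash
cat > wt.py <<'E'
from h import *
F=[];E=[]
for i in range(14):
    im=capture('scene' if i==13 else 'wrist'); s=readout.sense(); F.append(s['force']);E.append(s['effort'])
F=np.array(F);print(s['time'],s['tcp_pos'],s['tool_rot'],s['opening'],s['grip_force']);print(F[:,2].round(1),F[4:].mean(0),F[4:].std(0)); print(np.mean(E[4:],0).round(2))
import sys; save(sys.argv[1],im)
E
python3 wt.py h1
```

```text
5.5667 [0.52461361 0.07668654 0.10620937] [-3.14154160e+00  6.62215146e-04  2.85173712e-04] 0.06509556103769641 45.132590532302856
[-2.  -3.2 -1.9 -0.9 -1.6 -2.  -2.  -1.8 -1.3 -2.9 -1.6 -2.  -2.2 -2.1] [-0.03792072 -0.04601769 -1.95435852] [0.3526038  0.34651656 0.42128997]
[ 1.000e-02 -4.148e+01 -1.630e+00 -1.183e+01  0.000e+00  2.000e-02
 -0.000e+00]
```

Call:
servo_tool(targets=[{"slide": [0, 0, 0.08], "rot": [0, 0, 0], "fingers": -1}, {"slide": [0, 0, 0.15], "rot": [0, 0, 0], "fingers": -1}, {"slide": [0, 0, 0.2], "rot": [0, 0, 0], "fingers": -1}, {"slide": [0, 0, 0.225], "rot": [0, 0, 0], "fingers": -1}, {"slide": [0, 0, 0.235], "rot": [0, 0, 0], "fingers": -1}])

```text
time: 5.98
tcp_pos: [0.5237, 0.0763, 0.0491]
tool_rot: [3.14, -0.001, -0.004]
force: [-9.8, -1.9, 30.9]
opening: 0.0649
grip_force: 48.6
```

Call:
servo_tool(targets=[{"slide": [0, 0, 0], "rot": [0, 0, 0], "fingers": -1}, {"slide": [0, 0, 0], "rot": [0, 0, 0], "fingers": 1}, {"slide": [0, 0, 0], "rot": [0, 0, 0], "fingers": 1}, {"slide": [0, 0, 0], "rot": [0, 0, 0], "fingers": 1}, {"slide": [0, 0, 0], "rot": [0, 0, 0], "fingers": 1}])

```text
time: 6.4
tcp_pos: [0.525, 0.0768, 0.0477]
tool_rot: [-3.141, 0.001, -0.001]
force: [-1.0, -0.6, -0.3]
opening: 0.0853
grip_force: 0.0
```

Call:
servo_tool(targets=[{"slide": [0, 0, -0.16], "rot": [0, 0, 0], "fingers": 1}, {"slide": [0, 0, -0.32], "rot": [0, 0, 0], "fingers": 1}, {"slide": [0, 0, -0.44], "rot": [0, 0, 0], "fingers": 1}, {"slide": [0, 0, -0.44], "rot": [0, 0, 0], "fingers": 1}, {"slide": [0, 0, -0.44], "rot": [0, 0, 0], "fingers": 1}])

```text
time: 6.82
tcp_pos: [0.5259, 0.0769, 0.1594]
tool_rot: [-3.141, 0.001, -0.007]
force: [0.4, -0.4, -0.8]
opening: 0.0856
grip_force: 0.0
```

Call:
servo_tool(targets=[{"slide": [-0.106, -0.58, -0.1], "rot": [0, 0, 0], "fingers": 1}, {"slide": [-0.106, -0.58, -0.1], "rot": [0, 0, 0], "fingers": 1}, {"slide": [-0.106, -0.58, -0.1], "rot": [0, 0, 0], "fingers": 1}, {"slide": [-0.106, -0.58, -0.1], "rot": [0, 0, 0], "fingers": 1}, {"slide": [-0.106, -0.58, -0.1], "rot": [0, 0, 0], "fingers": 1}])

```text
time: 7.23
tcp_pos: [0.4952, 0.2301, 0.1822]
tool_rot: [-3.136, -0.018, 0.003]
force: [-1.3, 0.3, -0.4]
opening: 0.0853
grip_force: 0.0
```

```bash
python3 w.py w2
```

```text
7.2333 [0.4952 0.2301 0.1822] [-3.13576122e+00 -1.80741905e-02  2.91209478e-03] [-1.26922127  0.32533361 -0.36214954] 0.08534363387424296 0.0
[332. 237.] 0.67 [0.4878 0.2221 0.045 ] [0.499  0.2231 0.08  ]
C [[531. 212.]]
B [[328. 247.]]
A [[156. 256.]]
lid 161 253 45 5381.0 [0.4882 0.3526 0.09  ]
lid 331 241 44 5402.5 [0.4991 0.224  0.09  ]
lid 527 212 50 6766.5 [0.5228 0.0813 0.09  ]
```

Call:
servo_tool(targets=[{"slide": [0.005, -0.006, 0.07], "rot": [0, 0, 0], "fingers": 1}, {"slide": [0.005, -0.006, 0.22], "rot": [0, 0, 0], "fingers": 1}, {"slide": [0.005, -0.006, 0.37], "rot": [0, 0, 0], "fingers": 1}, {"slide": [0.005, -0.006, 0.5], "rot": [0, 0, 0], "fingers": 1}, {"slide": [0.005, -0.006, 0.535], "rot": [0, 0, 0], "fingers": 1}])

```text
time: 7.75
tcp_pos: [0.4961, 0.2184, 0.0432]
tool_rot: [3.134, -0.006, -0.016]
force: [-0.5, -0.9, -0.7]
opening: 0.0852
grip_force: 0.0
```

Call:
servo_tool(targets=[{"slide": [0, 0, 0], "rot": [0, 0, 0], "fingers": 1}, {"slide": [0, 0, 0], "rot": [0, 0, 0], "fingers": -1}, {"slide": [0, 0, 0], "rot": [0, 0, 0], "fingers": -1}, {"slide": [0, 0, 0], "rot": [0, 0, 0], "fingers": -1}, {"slide": [0, 0, 0], "rot": [0, 0, 0], "fingers": -1}])

```text
time: 8.17
tcp_pos: [0.5006, 0.2235, 0.0506]
tool_rot: [-3.14, 0.001, -0.005]
force: [0.5, -0.2, 1.9]
opening: 0.0649
grip_force: 44.8
```

Call:
servo_tool(targets=[{"slide": [0, 0, 0], "rot": [0, 0, 0], "fingers": -1}, {"slide": [0, 0, -0.06], "rot": [0, 0, 0], "fingers": -1}, {"slide": [0, 0, -0.14], "rot": [0, 0, 0], "fingers": -1}, {"slide": [0, 0, -0.2], "rot": [0, 0, 0], "fingers": -1}, {"slide": [0, 0, -0.24], "rot": [0, 0, 0], "fingers": -1}])

```text
time: 8.58
tcp_pos: [0.5001, 0.2235, 0.1108]
tool_rot: [-3.14, 0.001, -0.004]
force: [0.8, 0.4, -0.7]
opening: 0.0651
grip_force: 44.7
```

```bash
python3 wt.py h2
```

```text
9.2833 [0.49935896 0.22316063 0.1086161 ] [ 3.14149354e+00 -6.53153971e-04 -5.63379345e-04] 0.06513082833662688 44.73385691642761
[ 0.5 -0.9 -1.1 -1.1 -1.2 -0.8 -0.9 -0.7 -0.2 -0.4 -1.6 -0.7 -0.9  0.5] [ 0.10730652 -0.00321296 -0.67984752] [0.4215697 0.5208898 0.5314292]
[ 1.000e-02 -4.227e+01 -1.730e+00 -1.217e+01  0.000e+00  1.000e-02
 -0.000e+00]
```

Call:
servo_tool(targets=[{"slide": [0, 0, 0.08], "rot": [0, 0, 0], "fingers": -1}, {"slide": [0, 0, 0.15], "rot": [0, 0, 0], "fingers": -1}, {"slide": [0, 0, 0.2], "rot": [0, 0, 0], "fingers": -1}, {"slide": [0, 0, 0.225], "rot": [0, 0, 0], "fingers": -1}, {"slide": [0, 0, 0.23], "rot": [0, 0, 0], "fingers": -1}])

```text
time: 9.7
tcp_pos: [0.499, 0.2231, 0.0508]
tool_rot: [3.141, -0.0, -0.002]
force: [-0.4, -0.1, -0.6]
opening: 0.0656
grip_force: 44.9
```

Call:
servo_tool(targets=[{"slide": [0, 0, 0], "rot": [0, 0, 0], "fingers": -1}, {"slide": [0, 0, 0], "rot": [0, 0, 0], "fingers": 1}, {"slide": [0, 0, 0], "rot": [0, 0, 0], "fingers": 1}, {"slide": [0, 0, 0], "rot": [0, 0, 0], "fingers": 1}, {"slide": [0, 0, 0], "rot": [0, 0, 0], "fingers": 1}])

```text
time: 10.12
tcp_pos: [0.4998, 0.2233, 0.0519]
tool_rot: [-3.141, 0.001, -0.002]
force: [0.6, 0.2, 0.2]
opening: 0.0853
grip_force: 0.0
```

Call:
servo_tool(targets=[{"slide": [0, 0, -0.14], "rot": [0, 0, 0], "fingers": 1}, {"slide": [0, 0, -0.3], "rot": [0, 0, 0], "fingers": 1}, {"slide": [0, 0, -0.44], "rot": [0, 0, 0], "fingers": 1}, {"slide": [0, 0, -0.54], "rot": [0, 0, 0], "fingers": 1}, {"slide": [0, 0, -0.54], "rot": [0, 0, 0], "fingers": 1}])

```text
time: 10.53
tcp_pos: [0.5028, 0.2251, 0.1925]
tool_rot: [-3.136, 0.001, -0.018]
force: [-0.4, 0.8, -1.3]
opening: 0.0851
grip_force: 0.0
```

Call:
servo_tool(targets=[{"slide": [-0.016, -0.16, 0], "rot": [0, 0, 0], "fingers": 1}, {"slide": [-0.032, -0.32, 0], "rot": [0, 0, 0], "fingers": 1}, {"slide": [-0.048, -0.45, 0], "rot": [0, 0, 0], "fingers": 1}, {"slide": [-0.048, -0.52, 0], "rot": [0, 0, 0], "fingers": 1}, {"slide": [-0.048, -0.52, 0], "rot": [0, 0, 0], "fingers": 1}])

```text
time: 10.95
tcp_pos: [0.4847, 0.3596, 0.1859]
tool_rot: [-3.137, -0.013, 0.002]
force: [-0.5, 0.7, 0.1]
opening: 0.0851
grip_force: 0.0
```

```bash
python3 w.py w3
```

```text
10.95 [0.4847 0.3596 0.1859] [-3.13682335e+00 -1.26337861e-02  2.42373310e-03] [-0.48010776  0.68182865  0.12735653] 0.08514294844539197 0.0
[489. 220.] 0.71 [0.4928 0.2122 0.045 ] [0.5018 0.2303 0.08  ]
C [[704. 198.]]
B [[499. 234.]]
A [[326. 244.]]
lid 328 240 43 5165.5 [0.4878 0.3553 0.09  ]
lid 497 227 48 6277.5 [0.4995 0.2284 0.09  ]
```

Call:
servo_tool(targets=[{"slide": [0.002, -0.006, 0.07], "rot": [0, 0, 0], "fingers": 1}, {"slide": [0.002, -0.006, 0.22], "rot": [0, 0, 0], "fingers": 1}, {"slide": [0.002, -0.006, 0.37], "rot": [0, 0, 0], "fingers": 1}, {"slide": [0.002, -0.006, 0.5], "rot": [0, 0, 0], "fingers": 1}, {"slide": [0.002, -0.006, 0.55], "rot": [0, 0, 0], "fingers": 1}])

```text
time: 11.47
tcp_pos: [0.4863, 0.3496, 0.0442]
tool_rot: [3.134, -0.005, -0.01]
force: [0.0, -0.1, -0.2]
opening: 0.0851
grip_force: 0.0
```

Call:
servo_tool(targets=[{"slide": [0, 0, 0], "rot": [0, 0, 0], "fingers": 1}, {"slide": [0, 0, 0], "rot": [0, 0, 0], "fingers": -1}, {"slide": [0, 0, 0], "rot": [0, 0, 0], "fingers": -1}, {"slide": [0, 0, 0], "rot": [0, 0, 0], "fingers": -1}, {"slide": [0, 0, 0], "rot": [0, 0, 0], "fingers": -1}])

```text
time: 11.88
tcp_pos: [0.4896, 0.3557, 0.0512]
tool_rot: [-3.139, 0.001, -0.006]
force: [0.5, 0.3, 4.1]
opening: 0.0652
grip_force: 45.6
```

Call:
servo_tool(targets=[{"slide": [0, 0, 0], "rot": [0, 0, 0], "fingers": -1}, {"slide": [0, 0, -0.06], "rot": [0, 0, 0], "fingers": -1}, {"slide": [0, 0, -0.14], "rot": [0, 0, 0], "fingers": -1}, {"slide": [0, 0, -0.2], "rot": [0, 0, 0], "fingers": -1}, {"slide": [0, 0, -0.24], "rot": [0, 0, 0], "fingers": -1}])

```text
time: 12.3
tcp_pos: [0.4879, 0.3546, 0.1101]
tool_rot: [-3.141, 0.001, -0.001]
force: [0.7, -0.5, -2.9]
opening: 0.065
grip_force: 45.9
```

```bash
python3 wt.py h3
```

```text
13.0 [0.48793087 0.35463533 0.10863904] [ 3.14141301e+00 -6.58827793e-04 -4.51538684e-04] 0.06512500687725085 45.950780510902405
[-1.7 -3.6 -3.6 -3.7 -2.7 -3.6 -4.  -3.7 -3.9 -3.4 -3.9 -3.  -4.1 -3.8] [-0.30309927  0.15395787 -3.59562777] [0.48871869 0.3977608  0.44852464]
[ 0.000e+00 -4.812e+01 -2.140e+00 -1.419e+01 -0.000e+00  2.000e-02
 -0.000e+00]
```

View pics/h3.png

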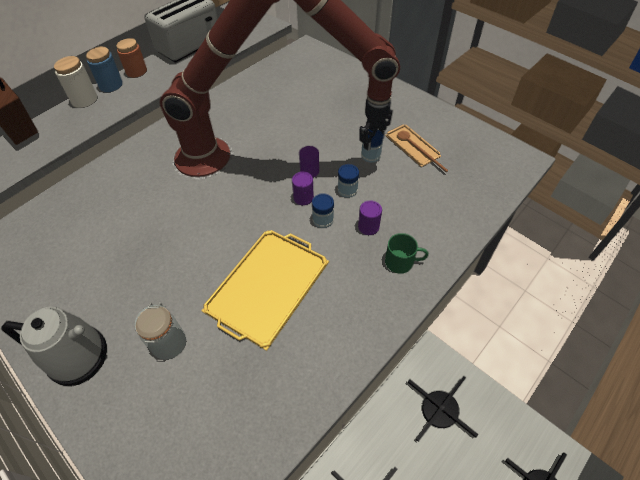

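Weights: A about 3.6 N, C about 2.0 N, B about 0.7 N, so A is the full tin. I'll put A back, then move C and B to the tray.

Call:
servo_tool(targets=[{"slide": [0, 0, 0.08], "rot": [0, 0, 0], "fingers": -1}, {"slide": [0, 0, 0.15], "rot": [0, 0, 0], "fingers": -1}, {"slide": [0, 0, 0.2], "rot": [0, 0, 0], "fingers": -1}, {"slide": [0, 0, 0.22], "rot": [0, 0, 0], "fingers": -1}, {"slide": [0, 0, 0.23], "rot": [0, 0, 0], "fingers": -1}])

```text
time: 13.42
tcp_pos: [0.487, 0.3538, 0.0512]
tool_rot: [3.139, -0.001, -0.004]
force: [-5.4, -4.2, 11.9]
opening: 0.065
grip_force: 47.1
```

Call:
servo_tool(targets=[{"slide": [0, 0, 0], "rot": [0, 0, 0], "fingers": -1}, {"slide": [0, 0, 0], "rot": [0, 0, 0], "fingers": 1}, {"slide": [0, 0, 0], "rot": [0, 0, 0], "fingers": 1}, {"slide": [0, 0, 0], "rot": [0, 0, 0], "fingers": 1}, {"slide": [0, 0, 0], "rot": [0, 0, 0], "fingers": 1}])

```text
time: 13.83
tcp_pos: [0.4887, 0.3553, 0.0522]
tool_rot: [-3.14, 0.001, -0.003]
force: [0.9, -0.4, -0.0]
opening: 0.0855
grip_force: 0.0
```

Call:
servo_tool(targets=[{"slide": [0, 0, -0.14], "rot": [0, 0, 0], "fingers": 1}, {"slide": [0, 0, -0.3], "rot": [0, 0, 0], "fingers": 1}, {"slide": [0, 0, -0.44], "rot": [0, 0, 0], "fingers": 1}, {"slide": [0, 0, -0.54], "rot": [0, 0, 0], "fingers": 1}, {"slide": [0, 0, -0.54], "rot": [0, 0, 0], "fingers": 1}])

```text
time: 14.25
tcp_pos: [0.4912, 0.3576, 0.1935]
tool_rot: [-3.133, 0.001, -0.018]
force: [0.2, -0.2, 0.2]
opening: 0.0854
grip_force: 0.0
```

Call:
servo_tool(targets=[{"slide": [0.074, 0.555, 0], "rot": [0, 0, 0], "fingers": 1}, {"slide": [0.074, 0.555, 0], "rot": [0, 0, 0], "fingers": 1}, {"slide": [0.074, 0.555, 0], "rot": [0, 0, 0], "fingers": 1}, {"slide": [0.074, 0.555, 0], "rot": [0, 0, 0], "fingers": 1}, {"slide": [0.074, 0.555, 0], "rot": [0, 0, 0], "fingers": 1}])

```text
time: 14.67
tcp_pos: [0.5078, 0.2088, 0.1859]
tool_rot: [3.137, -0.016, 0.0]
force: [0.2, -0.1, 0.9]
opening: 0.0857
grip_force: 0.0
```

Call:
servo_tool(targets=[{"slide": [0.02, 0.15, 0], "rot": [0, 0, 0], "fingers": 1}, {"slide": [0.04, 0.3, 0], "rot": [0, 0, 0], "fingers": 1}, {"slide": [0.06, 0.45, 0], "rot": [0, 0, 0], "fingers": 1}, {"slide": [0.074, 0.555, 0], "rot": [0, 0, 0], "fingers": 1}, {"slide": [0.074, 0.555, 0], "rot": [0, 0, 0], "fingers": 1}])

```text
time: 15.08
tcp_pos: [0.5259, 0.0698, 0.1859]
tool_rot: [3.137, -0.017, 0.0]
force: [0.2, 0.7, -0.5]
opening: 0.0859
grip_force: 0.0
```

```bash
python3 w.py w4
```

```text
15.0833 [0.5259 0.0698 0.1859] [ 3.13670279e+00 -1.65706962e-02  8.97061831e-05] [ 0.19769828  0.67739871 -0.48478581] 0.08593425623830639 0.0
C [[309. 248.]]
B [[125. 285.]]
A [[-33. 297.]]
lid 2 292 36 1432.0 [0.4884 0.3271 0.09  ]
lid 133 277 45 5459.5 [0.5008 0.2179 0.09  ]
lid 313 249 43 5202.0 [0.522  0.0757 0.09  ]
```

View pics/w4.png

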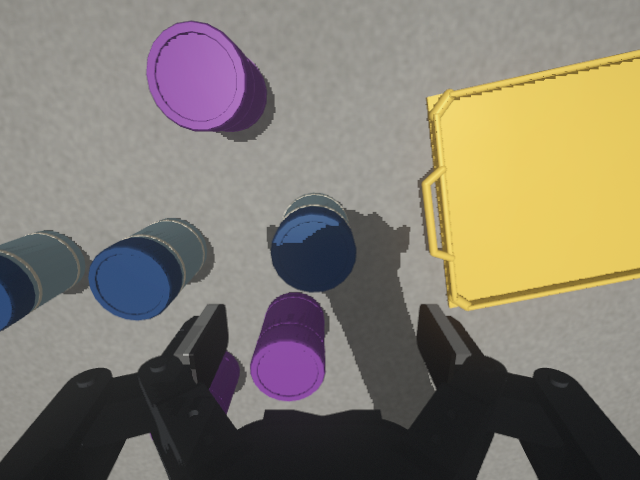

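The wrist view shows C under the gripper at (313,249), with all tins upright and the tray's near edge from (427,97) to (452,308). Next is picking up C.

Call:
servo_tool(targets=[{"slide": [-0.004, 0.002, 0.07], "rot": [0, 0, 0], "fingers": 1}, {"slide": [-0.004, 0.002, 0.22], "rot": [0, 0, 0], "fingers": 1}, {"slide": [-0.004, 0.002, 0.37], "rot": [0, 0, 0], "fingers": 1}, {"slide": [-0.004, 0.002, 0.5], "rot": [0, 0, 0], "fingers": 1}, {"slide": [-0.004, 0.002, 0.55], "rot": [0, 0, 0], "fingers": 1}])

```text
time: 15.6
tcp_pos: [0.5208, 0.0797, 0.0448]
tool_rot: [-3.14, -0.007, 0.011]
force: [-0.7, 0.2, -0.7]
opening: 0.0854
grip_force: 0.0
```

Call:
servo_tool(targets=[{"slide": [0, 0, 0], "rot": [0, 0, 0], "fingers": 1}, {"slide": [0, 0, 0], "rot": [0, 0, 0], "fingers": -1}, {"slide": [0, 0, 0], "rot": [0, 0, 0], "fingers": -1}, {"slide": [0, 0, 0], "rot": [0, 0, 0], "fingers": -1}, {"slide": [0, 0, 0], "rot": [0, 0, 0], "fingers": -1}])

```text
time: 16.02
tcp_pos: [0.5247, 0.0774, 0.0501]
tool_rot: [-3.141, -0.0, -0.004]
force: [-0.7, 0.2, -0.8]
opening: 0.0654
grip_force: 44.6
```

Call:
servo_tool(targets=[{"slide": [0, 0, 0], "rot": [0, 0, 0], "fingers": -1}, {"slide": [0, 0, -0.1], "rot": [0, 0, 0], "fingers": -1}, {"slide": [0, 0, -0.25], "rot": [0, 0, 0], "fingers": -1}, {"slide": [0, 0, -0.4], "rot": [0, 0, 0], "fingers": -1}, {"slide": [0, 0, -0.54], "rot": [0, 0, 0], "fingers": -1}])

```text
time: 16.43
tcp_pos: [0.5235, 0.0765, 0.1859]
tool_rot: [-3.141, 0.001, -0.0]
force: [1.6, 0.3, -2.0]
opening: 0.065
grip_force: 45.5
```

Call:
servo_tool(targets=[{"slide": [0.018, 0.12, 0], "rot": [0, 0, 0], "fingers": -1}, {"slide": [0.042, 0.28, 0], "rot": [0, 0, 0], "fingers": -1}, {"slide": [0.066, 0.44, 0], "rot": [0, 0, 0], "fingers": -1}, {"slide": [0.09, 0.6, 0], "rot": [0, 0, 0], "fingers": -1}, {"slide": [0.111, 0.734, 0], "rot": [0, 0, 0], "fingers": -1}])

```text
time: 16.85
tcp_pos: [0.5511, -0.1107, 0.1843]
tool_rot: [3.14, -0.004, 0.001]
force: [0.8, -0.7, -1.7]
opening: 0.0654
grip_force: 45.7
```

```bash
python3 w.py w5; python3 - <<'E'
from h import *
p=camera_params('wrist'); im=cv2.imread('pics/w5.png'); hsv=cv2.cvtColor(im,cv2.COLOR_BGR2HSV)
m=cv2.inRange(hsv,(20,120,60),(36,255,255)); m=cv2.morphologyEx(m,cv2.MORPH_OPEN,np.ones((25,25)))
c=max(cv2.findContours(m,0,2)[0],key=cv2.contourArea)
w=np.array([ray(q[0],p,.018)[:2] for q in c],np.float32); r=cv2.minAreaRect(w); print(r); print(cv2.boxPoints(r)); print(c[:,0].min(0),c[:,0].max(0))
E
```

```text
16.85 [ 0.5511 -0.1107  0.1843] [ 3.13978654e+00 -4.49310705e-03  5.34040491e-04] [ 0.78440467 -0.65524431 -1.72151925] 0.06541871526832274 45.68785071372986
[ 16. 276.] 0.56 [0.5069 0.1746 0.045 ] [0.5225 0.1392 0.08  ]
C [[ 81. 280.]]
B [[-87. 312.]]
A [[-233.  322.]]
lid 322 365 86 16404.5 [ 0.4421 -0.1108  0.09  ]
((0.5596871376037598, -0.21288779377937317), (0.2191268503665924, 0.32134270668029785), 10.74594783782959)
[[ 0.42208716 -0.07546264]
 [ 0.48200294 -0.39117014]
 [ 0.6972871  -0.35031295]
 [ 0.6373713  -0.03460544]]
[237  55] [594 307]
```

View pics/w5.png

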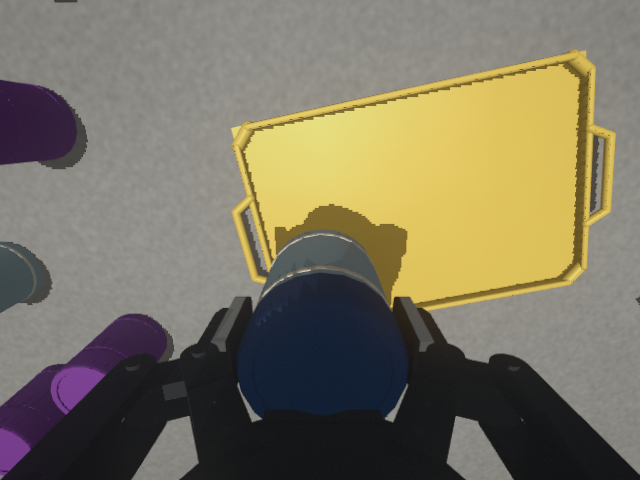

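The tray is fully visible (237–594, 55–307) with its centre at (0.560, -0.213), and the tin is upright in the grip.

Call:
servo_tool(targets=[{"slide": [0.02, 0.16, 0], "rot": [0, 0, 0], "fingers": -1}, {"slide": [0.041, 0.32, 0], "rot": [0, 0, 0], "fingers": -1}, {"slide": [0.062, 0.48, 0], "rot": [0, 0, 0], "fingers": -1}, {"slide": [0.083, 0.64, 0], "rot": [0, 0, 0], "fingers": -1}, {"slide": [0.097, 0.756, 0], "rot": [0, 0, 0], "fingers": -1}])

```text
time: 17.37
tcp_pos: [0.5746, -0.3007, 0.1838]
tool_rot: [3.139, -0.007, -0.001]
force: [0.1, -1.0, -1.7]
opening: 0.0653
grip_force: 45.8
```

Call:
servo_tool(targets=[{"slide": [0, 0, 0.08], "rot": [0, 0, 0], "fingers": -1}, {"slide": [0, 0, 0.18], "rot": [0, 0, 0], "fingers": -1}, {"slide": [0, 0, 0.28], "rot": [0, 0, 0], "fingers": -1}, {"slide": [0, 0, 0.38], "rot": [0, 0, 0], "fingers": -1}, {"slide": [0, 0, 0.46], "rot": [0, 0, 0], "fingers": -1}])

```text
time: 17.78
tcp_pos: [0.5745, -0.2952, 0.0669]
tool_rot: [-3.14, 0.001, 0.003]
force: [-0.3, 0.1, -2.2]
opening: 0.065
grip_force: 45.8
```

Call:
servo_tool(targets=[{"slide": [0, 0, 0.02], "rot": [0, 0, 0], "fingers": -1}, {"slide": [0, 0, 0.035], "rot": [0, 0, 0], "fingers": -1}, {"slide": [0, 0, 0.045], "rot": [0, 0, 0], "fingers": -1}, {"slide": [0, 0, 0.052], "rot": [0, 0, 0], "fingers": -1}, {"slide": [0, 0, 0.056], "rot": [0, 0, 0], "fingers": -1}])

```text
time: 18.2
tcp_pos: [0.5766, -0.2962, 0.0561]
tool_rot: [3.141, -0.001, 0.004]
force: [1.5, 0.7, -1.5]
opening: 0.0653
grip_force: 45.8
```

Call:
servo_tool(targets=[{"slide": [0, 0, 0.002], "rot": [0, 0, 0], "fingers": -1}, {"slide": [0, 0, 0.004], "rot": [0, 0, 0], "fingers": -1}, {"slide": [0, 0, 0.006], "rot": [0, 0, 0], "fingers": -1}, {"slide": [0, 0, 0.008], "rot": [0, 0, 0], "fingers": -1}, {"slide": [0, 0, 0.008], "rot": [0, 0, 0], "fingers": -1}])

```text
time: 18.62
tcp_pos: [0.5764, -0.2962, 0.0552]
tool_rot: [3.141, -0.001, 0.003]
force: [-2.0, 0.3, 8.2]
opening: 0.0654
grip_force: 46.7
```

Call:
servo_tool(targets=[{"slide": [0, 0, 0], "rot": [0, 0, 0], "fingers": 1}, {"slide": [0, 0, 0], "rot": [0, 0, 0], "fingers": 1}, {"slide": [0, 0, 0], "rot": [0, 0, 0], "fingers": 1}, {"slide": [0, 0, 0], "rot": [0, 0, 0], "fingers": 1}, {"slide": [0, 0, -0.05], "rot": [0, 0, 0], "fingers": 1}])

```text
time: 19.03
tcp_pos: [0.5738, -0.295, 0.063]
tool_rot: [-3.139, 0.0, 0.008]
force: [0.7, 0.7, 0.0]
opening: 0.0855
grip_force: 0.0
```

Call:
servo_tool(targets=[{"slide": [0, 0, -0.14], "rot": [0, 0, 0], "fingers": 1}, {"slide": [0, 0, -0.3], "rot": [0, 0, 0], "fingers": 1}, {"slide": [0, 0, -0.42], "rot": [0, 0, 0], "fingers": 1}, {"slide": [0, 0, -0.49], "rot": [0, 0, 0], "fingers": 1}, {"slide": [0, 0, -0.49], "rot": [0, 0, 0], "fingers": 1}])

```text
time: 19.45
tcp_pos: [0.5788, -0.297, 0.1944]
tool_rot: [3.137, -0.001, 0.017]
force: [0.8, -0.5, 1.1]
opening: 0.0852
grip_force: 0.0
```

Call:
servo_tool(targets=[{"slide": [-0.1015, -0.693, 0], "rot": [0, 0, 0], "fingers": 1}, {"slide": [-0.1015, -0.693, 0], "rot": [0, 0, 0], "fingers": 1}, {"slide": [-0.1015, -0.693, 0], "rot": [0, 0, 0], "fingers": 1}, {"slide": [-0.1015, -0.693, 0], "rot": [0, 0, 0], "fingers": 1}, {"slide": [-0.1015, -0.693, 0], "rot": [0, 0, 0], "fingers": 1}])

```text
time: 19.87
tcp_pos: [0.5492, -0.1122, 0.1878]
tool_rot: [-3.134, -0.018, 0.003]
force: [-0.3, 1.5, -0.2]
opening: 0.0854
grip_force: 0.0
```

Call:
servo_tool(targets=[{"slide": [-0.1015, -0.693, 0], "rot": [0, 0, 0], "fingers": 1}, {"slide": [-0.1015, -0.693, 0], "rot": [0, 0, 0], "fingers": 1}, {"slide": [-0.1015, -0.693, 0], "rot": [0, 0, 0], "fingers": 1}, {"slide": [-0.1015, -0.693, 0], "rot": [0, 0, 0], "fingers": 1}, {"slide": [-0.1015, -0.693, 0], "rot": [0, 0, 0], "fingers": 1}])

```text
time: 20.28
tcp_pos: [0.523, 0.0605, 0.1879]
tool_rot: [-3.135, -0.02, 0.002]
force: [-0.2, 1.5, -0.4]
opening: 0.0854
grip_force: 0.0
```

Call:
servo_tool(targets=[{"slide": [-0.024, -0.16, 0], "rot": [0, 0, 0], "fingers": 1}, {"slide": [-0.048, -0.32, 0], "rot": [0, 0, 0], "fingers": 1}, {"slide": [-0.072, -0.48, 0], "rot": [0, 0, 0], "fingers": 1}, {"slide": [-0.093, -0.63, 0], "rot": [0, 0, 0], "fingers": 1}, {"slide": [-0.1015, -0.693, 0], "rot": [0, 0, 0], "fingers": 1}])

```text
time: 20.7
tcp_pos: [0.4974, 0.231, 0.1878]
tool_rot: [-3.137, -0.013, 0.002]
force: [0.6, 0.9, -0.3]
opening: 0.0857
grip_force: 0.0
```

```bash
python3 w.py w6
```

```text
20.7 [0.4974 0.231  0.1878] [-3.13685424e+00 -1.28876727e-02  2.01369756e-03] [ 0.55744849  0.9274239  -0.25621068] 0.08571131358227296 0.0
[334. 239.] 0.77 [0.4867 0.2207 0.045 ] [0.498  0.2219 0.08  ]
C [[526. 212.]]
B [[329. 248.]]
A [[161. 257.]]
lid 166 256 43 5102.0 [0.4858 0.3524 0.09  ]
lid 333 243 42 5087.5 [0.4977 0.2229 0.09  ]
```

Call:
servo_tool(targets=[{"slide": [-0.003, 0.002, 0.07], "rot": [0, 0, 0], "fingers": 1}, {"slide": [-0.003, 0.002, 0.22], "rot": [0, 0, 0], "fingers": 1}, {"slide": [-0.003, 0.002, 0.37], "rot": [0, 0, 0], "fingers": 1}, {"slide": [-0.003, 0.002, 0.5], "rot": [0, 0, 0], "fingers": 1}, {"slide": [-0.003, 0.002, 0.555], "rot": [0, 0, 0], "fingers": 1}])

```text
time: 21.22
tcp_pos: [0.4969, 0.2196, 0.0448]
tool_rot: [3.136, -0.004, -0.011]
force: [-0.5, -0.9, -0.7]
opening: 0.0851
grip_force: 0.0
```

Call:
servo_tool(targets=[{"slide": [0, 0, 0], "rot": [0, 0, 0], "fingers": 1}, {"slide": [0, 0, 0], "rot": [0, 0, 0], "fingers": -1}, {"slide": [0, 0, 0], "rot": [0, 0, 0], "fingers": -1}, {"slide": [0, 0, 0], "rot": [0, 0, 0], "fingers": -1}, {"slide": [0, 0, 0], "rot": [0, 0, 0], "fingers": -1}])

```text
time: 21.63
tcp_pos: [0.5001, 0.2235, 0.0505]
tool_rot: [-3.14, 0.001, -0.004]
force: [-0.5, -0.3, -0.6]
opening: 0.065
grip_force: 44.4
```

Call:
servo_tool(targets=[{"slide": [0, 0, 0], "rot": [0, 0, 0], "fingers": -1}, {"slide": [0, 0, -0.1], "rot": [0, 0, 0], "fingers": -1}, {"slide": [0, 0, -0.25], "rot": [0, 0, 0], "fingers": -1}, {"slide": [0, 0, -0.4], "rot": [0, 0, 0], "fingers": -1}, {"slide": [0, 0, -0.54], "rot": [0, 0, 0], "fingers": -1}])

```text
time: 22.05
tcp_pos: [0.4989, 0.2234, 0.1863]
tool_rot: [-3.141, 0.0, -0.001]
force: [1.5, 0.0, -2.0]
opening: 0.065
grip_force: 45.0
```

Call:
servo_tool(targets=[{"slide": [0.018, 0.14, 0], "rot": [0, 0, 0], "fingers": -1}, {"slide": [0.036, 0.29, 0], "rot": [0, 0, 0], "fingers": -1}, {"slide": [0.054, 0.43, 0], "rot": [0, 0, 0], "fingers": -1}, {"slide": [0.072, 0.57, 0], "rot": [0, 0, 0], "fingers": -1}, {"slide": [0.0885, 0.706, 0], "rot": [0, 0, 0], "fingers": -1}])

```text
time: 22.47
tcp_pos: [0.521, 0.0449, 0.1848]
tool_rot: [3.141, -0.001, 0.002]
force: [1.3, -0.8, -0.2]
opening: 0.0654
grip_force: 45.0
```

Call:
servo_tool(targets=[{"slide": [0.018, 0.14, 0], "rot": [0, 0, 0], "fingers": -1}, {"slide": [0.036, 0.29, 0], "rot": [0, 0, 0], "fingers": -1}, {"slide": [0.054, 0.43, 0], "rot": [0, 0, 0], "fingers": -1}, {"slide": [0.072, 0.57, 0], "rot": [0, 0, 0], "fingers": -1}, {"slide": [0.0885, 0.706, 0], "rot": [0, 0, 0], "fingers": -1}])

```text
time: 22.88
tcp_pos: [0.5429, -0.1317, 0.1846]
tool_rot: [3.141, -0.001, 0.001]
force: [-0.1, 0.4, -1.1]
opening: 0.0656
grip_force: 45.0
```

Call:
servo_tool(targets=[{"slide": [0, 0, 0.08], "rot": [0, 0, 0], "fingers": -1}, {"slide": [0, 0, 0.18], "rot": [0, 0, 0], "fingers": -1}, {"slide": [0, 0, 0.28], "rot": [0, 0, 0], "fingers": -1}, {"slide": [0, 0, 0.38], "rot": [0, 0, 0], "fingers": -1}, {"slide": [0, 0, 0.46], "rot": [0, 0, 0], "fingers": -1}])

```text
time: 23.3
tcp_pos: [0.5425, -0.1297, 0.0679]
tool_rot: [-3.141, 0.001, 0.001]
force: [-0.0, 0.8, -0.6]
opening: 0.0653
grip_force: 45.0
```

Call:
servo_tool(targets=[{"slide": [0, 0, 0.02], "rot": [0, 0, 0], "fingers": -1}, {"slide": [0, 0, 0.035], "rot": [0, 0, 0], "fingers": -1}, {"slide": [0, 0, 0.045], "rot": [0, 0, 0], "fingers": -1}, {"slide": [0, 0, 0.052], "rot": [0, 0, 0], "fingers": -1}, {"slide": [0, 0, 0.056], "rot": [0, 0, 0], "fingers": -1}])

```text
time: 23.72
tcp_pos: [0.544, -0.1297, 0.0562]
tool_rot: [3.141, -0.001, 0.004]
force: [-0.4, 0.2, -0.9]
opening: 0.0652
grip_force: 45.0
```

Call:
servo_tool(targets=[{"slide": [0, 0, 0.002], "rot": [0, 0, 0], "fingers": -1}, {"slide": [0, 0, 0.004], "rot": [0, 0, 0], "fingers": -1}, {"slide": [0, 0, 0.006], "rot": [0, 0, 0], "fingers": -1}, {"slide": [0, 0, 0.008], "rot": [0, 0, 0], "fingers": -1}, {"slide": [0, 0, 0.008], "rot": [0, 0, 0], "fingers": -1}])

```text
time: 24.13
tcp_pos: [0.5438, -0.1297, 0.0552]
tool_rot: [3.141, -0.001, 0.003]
force: [-1.9, 0.2, 9.0]
opening: 0.0653
grip_force: 46.1
```

Call:
servo_tool(targets=[{"slide": [0, 0, 0], "rot": [0, 0, 0], "fingers": 1}, {"slide": [0, 0, 0], "rot": [0, 0, 0], "fingers": 1}, {"slide": [0, 0, 0], "rot": [0, 0, 0], "fingers": 1}, {"slide": [0, 0, 0], "rot": [0, 0, 0], "fingers": 1}, {"slide": [0, 0, -0.05], "rot": [0, 0, 0], "fingers": 1}])

```text
time: 24.55
tcp_pos: [0.5414, -0.1293, 0.0636]
tool_rot: [-3.141, 0.001, 0.008]
force: [-0.9, -0.3, -0.5]
opening: 0.0853
grip_force: 0.0
```

Call:
servo_tool(targets=[{"slide": [0, 0, -0.14], "rot": [0, 0, 0], "fingers": 1}, {"slide": [0, 0, -0.3], "rot": [0, 0, 0], "fingers": 1}, {"slide": [0, 0, -0.42], "rot": [0, 0, 0], "fingers": 1}, {"slide": [0, 0, -0.49], "rot": [0, 0, 0], "fingers": 1}, {"slide": [0, 0, -0.49], "rot": [0, 0, 0], "fingers": 1}])

```text
time: 24.97
tcp_pos: [0.5461, -0.13, 0.1926]
tool_rot: [3.14, -0.001, 0.015]
force: [-0.4, 0.4, -0.1]
opening: 0.0853
grip_force: 0.0
```

Call:
servo_tool(targets=[{"slide": [-0.075, -0.646, 0], "rot": [0, 0, 0], "fingers": 1}, {"slide": [-0.075, -0.646, 0], "rot": [0, 0, 0], "fingers": 1}, {"slide": [-0.075, -0.646, 0], "rot": [0, 0, 0], "fingers": 1}, {"slide": [-0.075, -0.646, 0], "rot": [0, 0, 0], "fingers": 1}, {"slide": [-0.075, -0.646, 0], "rot": [0, 0, 0], "fingers": 1}])

```text
time: 25.38
tcp_pos: [0.5224, 0.0432, 0.1876]
tool_rot: [-3.134, -0.024, 0.003]
force: [-0.5, 1.8, 0.5]
opening: 0.085
grip_force: 0.0
```

Call:
servo_tool(targets=[{"slide": [-0.075, -0.646, 0], "rot": [0, 0, 0], "fingers": 1}, {"slide": [-0.075, -0.646, 0], "rot": [0, 0, 0], "fingers": 1}, {"slide": [-0.075, -0.646, 0], "rot": [0, 0, 0], "fingers": 1}, {"slide": [-0.075, -0.646, 0], "rot": [0, 0, 0], "fingers": 1}, {"slide": [-0.075, -0.646, 0], "rot": [0, 0, 0], "fingers": 1}])

```text
time: 25.8
tcp_pos: [0.5026, 0.2046, 0.1876]
tool_rot: [-3.133, -0.023, 0.003]
force: [0.2, 1.6, 0.1]
opening: 0.0855
grip_force: 0.0
```

Call:
servo_tool(targets=[{"slide": [-0.017, -0.15, 0], "rot": [0, 0, 0], "fingers": 1}, {"slide": [-0.035, -0.3, 0], "rot": [0, 0, 0], "fingers": 1}, {"slide": [-0.055, -0.46, 0], "rot": [0, 0, 0], "fingers": 1}, {"slide": [-0.07, -0.6, 0], "rot": [0, 0, 0], "fingers": 1}, {"slide": [-0.075, -0.646, 0], "rot": [0, 0, 0], "fingers": 1}])

```text
time: 26.22
tcp_pos: [0.4839, 0.362, 0.1871]
tool_rot: [-3.137, -0.013, 0.004]
force: [0.3, -0.5, -0.2]
opening: 0.0854
grip_force: 0.0
```

```bash
python3 w.py w7
```

```text
26.2167 [0.4839 0.362  0.1871] [-3.13662185 -0.01281827  0.00444628] [ 0.32019315 -0.47185816 -0.20986446] 0.08538440608843811 0.0
C [[707. 196.]]
B [[502. 232.]]
A [[329. 242.]]
lid 332 241 43 5189.5 [0.4862 0.3546 0.09  ]
```

Call:
servo_tool(targets=[{"slide": [0, 0, 0.07], "rot": [0, 0, 0], "fingers": 1}, {"slide": [0, 0, 0.22], "rot": [0, 0, 0], "fingers": 1}, {"slide": [0, 0, 0.37], "rot": [0, 0, 0], "fingers": 1}, {"slide": [0, 0, 0.5], "rot": [0, 0, 0], "fingers": 1}, {"slide": [0, 0, 0.553], "rot": [0, 0, 0], "fingers": 1}])

```text
time: 26.73
tcp_pos: [0.4857, 0.349, 0.0446]
tool_rot: [3.133, -0.006, -0.01]
force: [-0.6, -0.5, -0.0]
opening: 0.0857
grip_force: 0.0
```

Call:
servo_tool(targets=[{"slide": [0, 0, 0], "rot": [0, 0, 0], "fingers": 1}, {"slide": [0, 0, 0], "rot": [0, 0, 0], "fingers": -1}, {"slide": [0, 0, 0], "rot": [0, 0, 0], "fingers": -1}, {"slide": [0, 0, 0], "rot": [0, 0, 0], "fingers": -1}, {"slide": [0, 0, 0], "rot": [0, 0, 0], "fingers": -1}], newtons=50)

```text
time: 27.15
tcp_pos: [0.4882, 0.3548, 0.0513]
tool_rot: [-3.14, 0.002, -0.004]
force: [0.6, -0.5, 0.0]
opening: 0.0651
grip_force: 56.6
```

Call:
servo_tool(targets=[{"slide": [0, 0, 0], "rot": [0, 0, 0], "fingers": -1}, {"slide": [0, 0, -0.12], "rot": [0, 0, 0], "fingers": -1}, {"slide": [0, 0, -0.26], "rot": [0, 0, 0], "fingers": -1}, {"slide": [0, 0, -0.4], "rot": [0, 0, 0], "fingers": -1}, {"slide": [0, 0, -0.54], "rot": [0, 0, 0], "fingers": -1}])

```text
time: 27.57
tcp_pos: [0.4863, 0.3543, 0.186]
tool_rot: [3.141, -0.0, -0.002]
force: [0.4, 0.0, -4.0]
opening: 0.065
grip_force: 57.6
```

Call:
servo_tool(targets=[{"slide": [0, 0, -0.08], "rot": [0, 0, 0], "fingers": -1}, {"slide": [0, 0, -0.12], "rot": [0, 0, 0], "fingers": -1}, {"slide": [0, 0, -0.12], "rot": [0, 0, 0], "fingers": -1}, {"slide": [0, 0, -0.12], "rot": [0, 0, 0], "fingers": -1}, {"slide": [0, 0, -0.12], "rot": [0, 0, 0], "fingers": -1}])

```text
time: 27.98
tcp_pos: [0.4859, 0.3537, 0.2124]
tool_rot: [3.138, -0.0, -0.006]
force: [-0.1, 0.0, -3.7]
opening: 0.0647
grip_force: 57.8
```

```bash
python3 wt.py fin
```

```text
28.6833 [0.48714224 0.3549301  0.2149389 ] [-3.14145556e+00  7.03648635e-04 -2.24028100e-04] 0.0648862885645313 57.769997119903564
[-3.5 -3.5 -4.4 -2.7 -4.3 -3.5 -3.2 -3.5 -3.8 -3.8 -3.7 -4.3 -3.  -3. ] [ 0.15944146  0.00725007 -3.61154033] [0.44178486 0.51375599 0.43741596]
[ 0.000e+00 -4.547e+01 -2.350e+00 -1.714e+01 -1.000e-02  2.000e-02
 -0.000e+00]
```

View pics/fin.png

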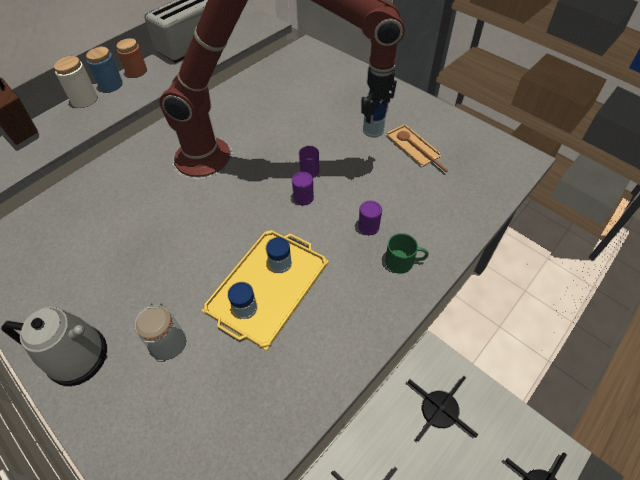

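The view shows both lighter tins upright on the tray (278,255 and 241,300), the full tin held aloft at (375,120), and nothing else moved. The held tin still reads 3.6 N and is steady, so I'm handing in.

```bash
python3 -c "
from h import *
print(job.hand_in())"
```

```text
the job is handed in; nothing more can be done
None
```

I handed the job in at about 29 s: the full tin (A, about 3.6 N against 2.0 N and 0.7 N) is held upright and still about 16 cm above the worktop, and the two lighter tins stand upright on the tray.

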